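# Last crosswise tightening pass on a glue press

### The job

Do the last tightening pass on the wooden glue press, crosswise so that it closes evenly: turn the red knob clockwise to its stop, then the black knob diagonally opposite it, then the yellow knob, then the black knob diagonally opposite the yellow one. Bring each knob fully tight before turning the next, so that all four end fully tight, and let go.

Things in the scene. Friction and masses are not known exactly. Their poses are not given: they have to be found in the camera images.
- press: glue press fast on the brown mat: two wooden boards (230 mm along x, 240 along y), card between, a bar knob near each corner. Origin: centre of its underside, z up; upper face 52 mm above it. Bars: 50 mm long, 14 wide, 70 to 108 mm above the origin (grip across the width, pads centred at 97); under each a collar 26 mm across, top at 72. Loose red knob and yellow lid on the bench: not part.
- knob_red (a joint): the red knob of the press; axis at x, y = +75, +75 mm in the press frame. Value in rad grows turning clockwise seen from above; 1.35 = hard stop, bar along the press's y axis, in line with two white ticks. At value q the bar is turned counter-clockwise from that y axis by 1.35 - q. Starts 49 to 69 degrees short of the stop; stiff (0.12 N m), stays where left.
- knob_red_opposite (a joint): the black knob diagonally opposite the red one of the press; axis at x, y = -75, -75 mm in the press frame. Size, values, bar direction, start and stiffness as for knob_red.
- knob_yellow (a joint): the yellow knob of the press; axis at x, y = +75, -75 mm in the press frame. Size, values, bar direction, start and stiffness as for knob_red.
- knob_yellow_opposite (a joint): the black knob diagonally opposite the yellow one of the press; axis at x, y = -75, +75 mm in the press frame. Size, values, bar direction, start and stiffness as for knob_red.

How it is judged:
By the outcome, as a careful person would: the job done as asked, in the order asked, and still so for the second after the job is handed in, with the robot touching nothing.
It also fails if it takes over 58 s, if anything falls off the work surface, if the arm or the gripper's body presses on something with over 40 N, if the wrist force passes 120 N, or if a joint passes its speed limit or range.

### The arm

A 6-joint arm with a two-finger parallel gripper is mounted at the origin on the work surface. World frame = base frame: x ahead of the robot, y to its left, z up, the work surface at z = 0. Lengths are in m, angles in rad, forces in N, time in s.
With the tool pointing down it reaches from about 0.3 to 0.875 m from the base axis. Payload 6.4 kg.
Tool frame: the origin (TCP) lies midway between the tips of the shut fingers; the grasp point (between the pads) lies 19 mm behind it; z points along the fingers, y is the direction in which the jaws open and shut (so a half turn about z gives the same grasp; the last joint's range is limited). The gripper opens to 85 mm and grips with 20 to 120 N. Pads are 22 mm wide; open, the fingers measure 114 mm over their backs; the gripper's body (76 mm by 85 mm) begins 54 mm behind the grasp point. The pads swing forward as they close: fully open they stand 13 mm farther back than shut.
Start: joints at [1.041, 0.181, 1.607, -0, 1.354, -0.206], TCP at [0.183, 0.545, 0.231] pointing down, gripper open.
Joint ranges: [-2.99, 2.99], [-0.89, 2.07], [0.3, 2.58], [-1.14, 4.28], [0, 2.63], [-3.12, 3.12]. Speed limits (rad/s): [2.57, 2.57, 3.01, 3.14, 3.14, 3.14].

### API

Orientations are given as a unit quaternion [w, x, y, z].
In Python, from bench import get_obs, camera, hand_in gives the robot as it stands.
- The arm moves only by the tool drive_tool, never from a script. Its argument "deltas" is a list of rows, each a list of 2 entries, a list of its own where there are three numbers: the shift along the world's x, y, z in m, then the turn about the world's z in rad. A call has 1 to 10 rows; each row shifts and turns the pose as measured when the row begins; what a row does not reach is not made up. A row lasts 1/10 s, in which the tool goes at most 50 mm and 8.59 degrees, less where a joint would pass 70% of its speed; a pose out of reach is approached as far as the arm can. A call is refused whole if a number of a shift passes 0.05 or a number of a turn 0.15, either way. A call with a gripper value outside its range is refused whole. "gripper" is the opening, from 0 (shut) to 1 (fully open), set as the call begins (left out, the last holds). The fingers move at their own pace and stop on an object; the grip force is fixed at half the most. Time passes only in rows, so rows that do not move let the fingers close. It gives the time, the measured TCP pose, the force and the opening at its end, in the units of the state.
- get_obs(): the state, without advancing time (a new reading comes with each control period).
- camera(name): name is "side" or "top"; returns a dict with "frame" (384x512x3 uint8, red, green, blue), "fx", "fy", "cx", "cy" (pixels), "eye" and "attitude" of the camera in the world. Camera axes: x right, y down, z forward; pixel columns grow to the right and rows downward; lengths in m; the calibration is good to about 2 mm. A picture is of the moment at which its call begins. There is no depth.
- hand_in(): hands the job in, once; it reports no verdict.
The state is a dict: "time_s": time; "q": joint angles; "dq": joint speeds; "joint_efforts": joint torques, N m; "eef_pos": TCP position; "eef_rot": TCP orientation; "wrist_force": force on the tool from outside, world axes, zero at the start; "torque": the same for the moment, N m; "opening": opening from 0.0 (shut) to 1.0 (fully open).
Only numpy, scipy, OpenCV 4.12 (cv2) and the standard library are available. Lean on these libraries where they do the work, as an engineer would, in place of code of your own. Each camera call takes 0.05 s, during which the arm holds its last target.

## Working session

There is one attempt and no reset: what is moved stays moved. The work goes in short steps, Python scripts to look and compute and a tool call to move; the robot and the scene stay as the last step left them, time stands still between calls to the robot, and variables do not carry over. Pictures are saved under pics/ and viewed, and the job is handed in when it is done.

Besides the shell and the picture viewer there is one more tool, called after "Emit:" by a JSON object that holds its "fn" and its "kwargs", one argument or row to a line. drive_tool: Moves the arm, as the interface text tells. Its arguments: {"type":"object","properties":{"deltas":{"type":"array","items":{"type":"array"}},"gripper":{"type":"number"}},"required":["deltas"]}

```bash
mkdir -p pics; ls; python3 - <<'E'
from bench import get_obs, camera
import cv2
for n in("top","side"):
    c=camera(n); cv2.imwrite(f"pics/{n}0.png",c["frame"][:,:,::-1]); print({k:v for k,v in c.items() if k!="frame"})
o=get_obs();print(o)
E
```

```text
pics
{'fx': 412.83757104884063, 'fy': 412.83757104884063, 'cx': 250.29328399164072, 'cy': 194.3925269162495, 'eye': array([0.50139149, 0.04774857, 0.71054958]), 'attitude': array([ 0.0360354 , -0.70033075,  0.71224849, -0.03066572])}
{'fx': 402.27149219954634, 'fy': 402.27149219954634, 'cx': 260.1494056278111, 'cy': 192.79278681298598, 'eye': array([0.50157328, 0.54399157, 0.47108229]), 'attitude': array([ 0.01064189, -0.04595087,  0.8960099 , -0.44152182])}
{'time_s': 0.1, 'q': array([ 1.04068188e+00,  1.81505314e-01,  1.60794562e+00, -1.22215499e-05,
        1.35384295e+00, -2.06310307e-01]), 'dq': array([-5.79888046e-04, -9.08416993e-04,  1.69084395e-05,  1.86854776e-03,
        1.33245075e-03, -1.23225197e-03]), 'joint_efforts': array([ 1.60246327e-04, -4.45878625e+01, -3.52236986e+01, -4.38589550e-04,
        4.00148609e-03,  3.51964900e-05]), 'eef_pos': array([0.18266843, 0.54465143, 0.23043441]), 'eef_rot': array([-3.00611035e-04,  1.61194330e-01,  9.86922319e-01, -7.95748292e-04]), 'wrist_force': array([ 0.65434508,  0.73622208, -0.47802804]), 'torque': array([-0.00172632,  0.03884238, -0.01526746]), 'opening': 0.9968977756860421}
```

View pics/top0.png

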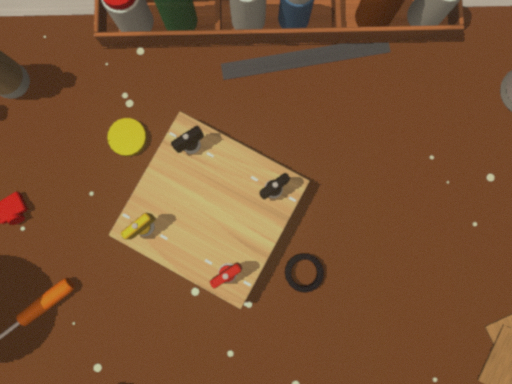

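View pics/side0.png

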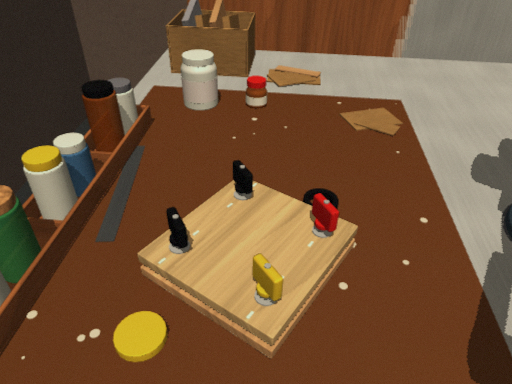

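```bash
python3 - <<'E'
import cv2
f=cv2.imread("pics/top0.png")[100:320,100:320]
cv2.imwrite("pics/crop0.png",cv2.resize(f,(600,600),interpolation=cv2.INTER_CUBIC))
E
```

```text
(no output)
```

View pics/crop0.png

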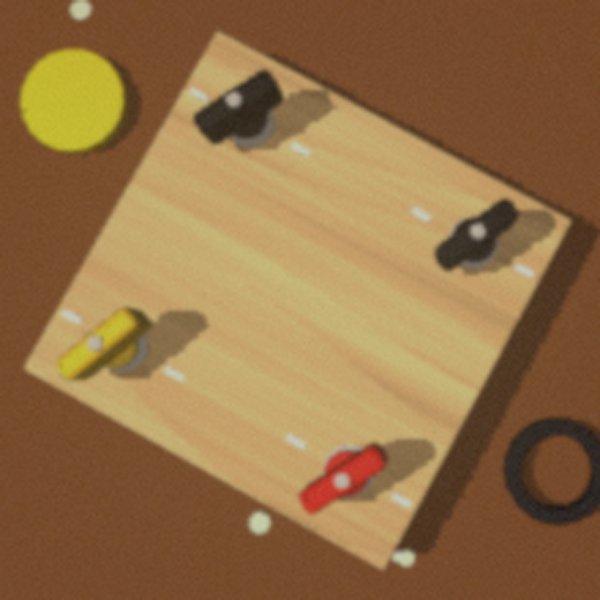

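```bash
python3 - <<'E'
import cv2
f=cv2.imread("pics/side0.png")[140:340,130:370]
cv2.imwrite("pics/crop1.png",cv2.resize(f,(720,600),interpolation=cv2.INTER_CUBIC))
E
```

```text
(no output)
```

View pics/crop1.png

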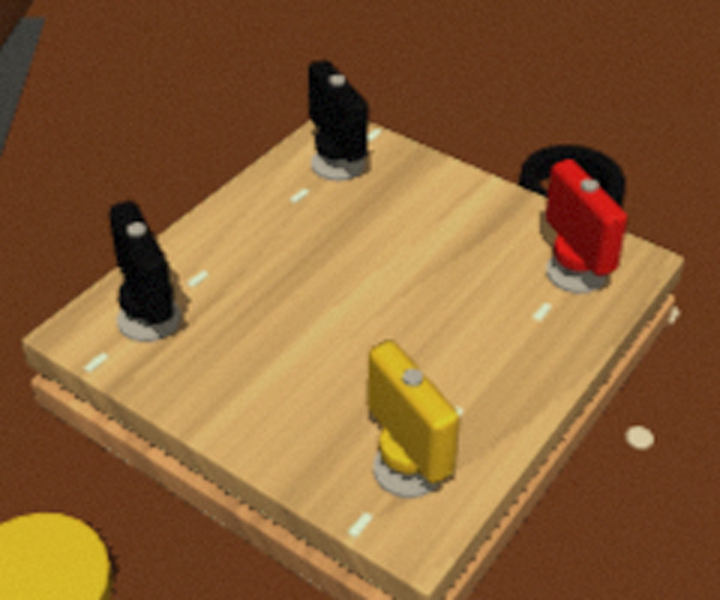

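```bash
cat > h.py <<'E'
import numpy as np
from scipy.spatial.transform import Rotation as R
from scipy.optimize import least_squares
TOP=dict(f=412.83757,cx=250.29328,cy=194.39253,eye=np.array([0.50139149,0.04774857,0.71054958]),q=[0.0360354,-0.70033075,0.71224849,-0.03066572])
SIDE=dict(f=402.2715,cx=260.1494,cy=192.7928,eye=np.array([0.50157328,0.54399157,0.47108229]),q=[0.01064189,-0.04595087,0.8960099,-0.44152182])
for c in(TOP,SIDE): c['R']=R.from_quat(np.roll(c['q'],-1)).as_matrix()
def proj(c,P):
    p=(np.atleast_2d(P)-c['eye'])@c['R']; return np.c_[c['cx']+c['f']*p[:,0]/p[:,2],c['cy']+c['f']*p[:,1]/p[:,2]]
def ray(c,px,z):
    d=c['R']@np.array([(px[0]-c['cx'])/c['f'],(px[1]-c['cy'])/c['f'],1]); return c['eye']+d*(z-c['eye'][2])/d[2]
K=dict(red=(75,75),ropp=(-75,-75),yel=(75,-75),yopp=(-75,75))
def tc(x,y): return (100-.0+x*220/600-.5+.183,100+y*220/600-.5+.183)
def sc(x,y): return (130+x/3-.33,140+y/3-.33)
E
cat > fit.py <<'E'
from h import *
d_top=dict(ropp=(233,100),yopp=(477,231),yel=(95,343),red=(341,481))
t_top=dict(ropp=[(198,94),(300,150)],yopp=[(421,215),(525,271)],yel=[(71,317),(175,374)],red=[(294,441),(401,500)])
d_s=dict(ropp=(136,229),yopp=(337,80),yel=(412,377),red=(590,185))
t_s=dict(ropp=[(95,362),(198,278)],yopp=[(300,195),(375,134)],red=[(541,312),None],yel=[(360,524),None])
def W(p,P): 
    c,s=np.cos(p[3]),np.sin(p[3]); x,y,z=P
    return np.array([p[0]+c*x-s*y,p[1]+s*x+c*y,p[2]+z])
def res(p,names=False):
    r=[]
    for c,D,T,f in((TOP,d_top,t_top,tc),(SIDE,d_s,t_s,sc)):
        for k in D:
            x,y=np.array(K[k])/1000
            r.append(proj(c,W(p,(x,y,.108)))[0]-f(*D[k]))
            for s,t in zip((-1,1),T[k]):
                if t: r.append(proj(c,W(p,(x,y+s*p[4],.052)))[0]-f(*t))
    return np.array(r).ravel()
best=min((least_squares(res,[.5,.05,0,a,.03],loss='soft_l1') for a in np.arange(-3,3.2,.8)),key=lambda s:s.cost)
p=best.x; print(p.round(4),np.degrees(p[3]),best.cost); print(res(p).reshape(-1,2).round(1).tolist())
# bars, long axis of top face at z .108
B=dict(red=[(306,503),(382,452)],yel=[(65,370),(138,317)],ropp=[(203,131),(275,82)],yopp=[(443,260),(511,207)])
for k in K:
    w=W(p,(K[k][0]/1000,K[k][1]/1000,0)); a,b=[ray(TOP,tc(*q),p[2]+.108) for q in B[k]]
    v=b-a; ang=np.arctan2(v[1],v[0]); rel=(ang-(p[3]+np.pi/2)+np.pi/2)%np.pi-np.pi/2
    print(k,w.round(4),'bar world deg',np.degrees(ang).round(1),'ccw from stop',np.degrees(rel).round(1),'len',np.hypot(*v[:2]).round(3))
E
python3 fit.py
```

```text
[0.5435 0.118  0.0059 2.6239 0.0347] 150.33855108565345 1.2611778530460023
[[0.2, -0.2], [0.1, 0.0], [0.2, -0.2], [0.3, 0.2], [-0.0, -0.1], [0.2, 0.1], [-0.3, 0.2], [-0.2, -0.1], [-0.5, 0.1], [0.2, 0.3], [0.5, 0.4], [0.1, 0.4], [-0.2, 0.1], [-0.1, 0.0], [-0.2, -0.0], [-0.0, -0.1], [-0.4, -0.0], [-0.5, -0.1], [0.1, 0.3], [-0.2, 0.4], [-0.2, 0.1], [0.4, -0.2]]
red [0.4412 0.09   0.0059] bar world deg -57.3 ccw from stop 62.3 len 0.048
ropp [0.6458 0.1461 0.0059] bar world deg -56.1 ccw from stop 63.6 len 0.047
yel [0.5155 0.2203 0.0059] bar world deg -54.6 ccw from stop 65.1 len 0.047
yopp [0.5716 0.0158 0.0059] bar world deg -53.0 ccw from stop 66.7 len 0.046
```

Emit:
{"fn": "drive_tool", "kwargs": {
  "deltas": [
    [[0.024,-0.042,0],-0.0675],
    [[0.024,-0.042,0],-0.0675],
    [[0.024,-0.042,0],-0.0675],
    [[0.024,-0.042,0],-0.0675],
    [[0.024,-0.042,0],-0.0675],
    [[0.024,-0.042,0],-0.0675],
    [[0.024,-0.042,0],-0.0675],
    [[0.024,-0.042,0],-0.0675],
    [[0.024,-0.042,0],-0.0675],
    [[0.024,-0.042,0],-0.0675]
  ],
  "gripper": 1.0
}}

```text
time_s: 1.1
eef_pos: [0.4223, 0.1122, 0.227]
eef_rot: [-0.002, 0.485, 0.874, -0.001]
wrist_force: [1.4, -0.0, 0.0]
opening: 1.002
```

Emit:
{"fn": "drive_tool", "kwargs": {
  "deltas": [
    [[0.0189,-0.0222,0],0.013],
    [[0,0,-0.035],0],
    [[0,0,-0.035],0],
    [[0,0,0],0]
  ],
  "gripper": 0.6
}}

```text
time_s: 1.5
eef_pos: [0.4451, 0.0818, 0.1559]
eef_rot: [0.0, 0.485, 0.875, -0.001]
wrist_force: [-2.0, -0.1, -0.2]
opening: 0.604
```

```bash
cat >> h.py <<'E'
TG=dict(red=(.4412,.0900),ropp=(.6458,.1461),yel=(.5155,.2203),yopp=(.5716,.0158))
def st(k=None):
    from bench import get_obs
    o=get_obs(); q=o['eef_rot']; Rm=R.from_quat(np.roll(q,-1)).as_matrix(); y=Rm[:,1]
    print('t',round(o['time_s'],2),'pos',o['eef_pos'].round(4),'psi',np.degrees(np.arctan2(y[1],y[0])).round(2),'tilt',np.degrees(np.arccos(-Rm[2,2])).round(2),'F',o['wrist_force'].round(1),'T',o['torque'].round(2),'op',round(o['opening'],3),'q6',o['q'][5].round(2))
    if k: print('to go',np.array(TG[k])-o['eef_pos'][:2])
def pic(n,name,box,s=3):
    from bench import camera; import cv2
    a,b,c,d=box; f=camera(n)['frame'][b:d,a:c,::-1]; cv2.imwrite(name,cv2.resize(f,None,fx=s,fy=s,interpolation=cv2.INTER_CUBIC))
E
python3 -c "
from h import *
st('red'); pic('side','pics/s1.png',(230,80,400,280),3);st('red')"
```

```text
t 1.5 pos [0.4451 0.0818 0.1559] psi 31.98 tilt 0.11 F [-2.  -0.1 -0.2] T [0.04 0.03 0.06] op 0.604 q6 -0.64
to go [-0.00385657  0.0082473 ]
t 1.55 pos [0.4464 0.0819 0.1582] psi 32.01 tilt 0.19 F [-0.8 -0.6  0.5] T [-0.03  0.01 -0.  ] op 0.603 q6 -0.64
to go [-0.00520887  0.00813099]
```

View pics/s1.png

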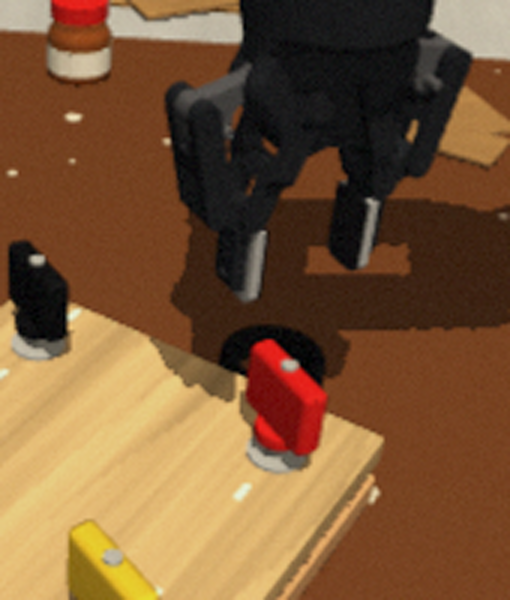

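Emit:
{"fn": "drive_tool", "kwargs": {
  "deltas": [
    [[-0.005,0.008,0],0.013],
    [[0,0,0],0],
    [[0,0,0],0]
  ]
}}

```text
time_s: 1.85
eef_pos: [0.4428, 0.0914, 0.1622]
eef_rot: [0.004, 0.478, 0.878, 0.001]
wrist_force: [-0.2, -0.5, 0.2]
opening: 0.6
```

```bash
python3 -c "
from h import *
st('red')"
```

```text
t 1.85 pos [0.4428 0.0914 0.1622] psi 32.92 tilt 0.45 F [-0.2 -0.5  0.2] T [-0.01  0.06 -0.02] op 0.6 q6 -0.63
to go [-0.00159277 -0.00142154]
```

Emit:
{"fn": "drive_tool", "kwargs": {
  "deltas": [
    [[-0.0015,-0.0015,-0.025],0],
    [[0,0,-0.025],0],
    [[0,0,-0.015],0],
    [[0,0,0],0]
  ]
}}

```text
time_s: 2.25
eef_pos: [0.4455, 0.0914, 0.1016]
eef_rot: [0.01, 0.476, 0.879, 0.004]
wrist_force: [-1.0, 0.2, -0.1]
opening: 0.598
```

```bash
python3 -c "
from h import *
st('red')"
```

```text
t 2.25 pos [0.4455 0.0914 0.1016] psi 33.16 tilt 1.19 F [-1.   0.2 -0.1] T [ 0.04  0.03 -0.02] op 0.598 q6 -0.64
to go [-0.00430339 -0.00138976]
```

Emit:
{"fn": "drive_tool", "kwargs": {
  "deltas": [
    [[-0.004,-0.001,-0.01],0],
    [[-0.001,0,-0.008],0],
    [[0,0,0],0],
    [[0,0,0],0]
  ]
}}

```text
time_s: 2.65
eef_pos: [0.4424, 0.0907, 0.0856]
eef_rot: [0.012, 0.475, 0.88, 0.005]
wrist_force: [0.9, 0.1, 0.2]
opening: 0.599
```

```bash
python3 -c "
from h import *
st('red');pic('side','pics/s2.png',(230,80,400,280),3);st('red')"
```

```text
t 2.65 pos [0.4424 0.0907 0.0856] psi 33.23 tilt 1.5 F [0.9 0.1 0.2] T [-0.02 -0.01 -0.03] op 0.599 q6 -0.64
to go [-0.00119116 -0.00066324]
t 2.7 pos [0.4424 0.0907 0.0856] psi 33.23 tilt 1.51 F [-0.2  0.6  0.3] T [ 0.03 -0.02  0.  ] op 0.601 q6 -0.64
to go [-0.00119892 -0.00068398]
```

View pics/s2.png

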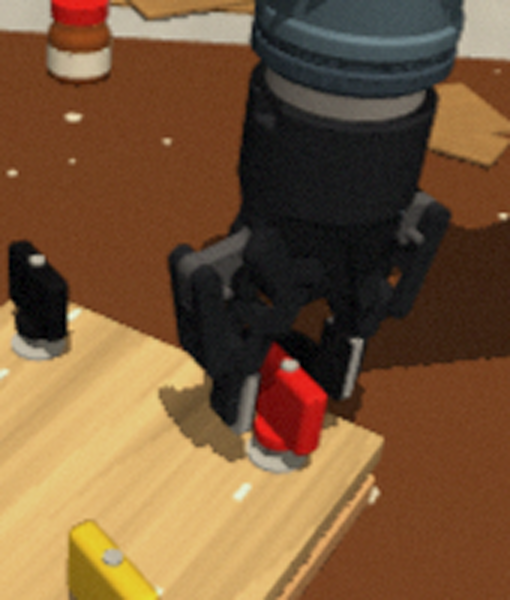

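Emit:
{"fn": "drive_tool", "kwargs": {
  "deltas": [
    [[-0.001,-0.0007,-0.001],0],
    [[0,0,0],0],
    [[0,0,0],0],
    [[0,0,0],0],
    [[0,0,0],0]
  ],
  "gripper": 0.0
}}

```text
time_s: 3.2
eef_pos: [0.4415, 0.0893, 0.0857]
eef_rot: [0.012, 0.475, 0.88, 0.004]
wrist_force: [0.7, -0.2, -1.0]
opening: 0.155
```

```bash
python3 -c "
from h import *
st('red')"
```

```text
t 3.2 pos [0.4415 0.0893 0.0857] psi 33.24 tilt 1.51 F [ 0.7 -0.2 -1. ] T [-0.11  0.08 -0.  ] op 0.155 q6 -0.64
to go [-0.00026325  0.00065393]
```

Emit:
{"fn": "drive_tool", "kwargs": {
  "deltas": [
    [[0,0,0],-0.1],
    [[0,0,0],-0.1],
    [[0,0,0],-0.1],
    [[0,0,0],-0.1],
    [[0,0,0],-0.1]
  ]
}}

```text
time_s: 3.7
eef_pos: [0.4419, 0.0894, 0.0857]
eef_rot: [0.014, 0.684, 0.729, 0.001]
wrist_force: [0.9, -1.1, -0.6]
opening: 0.154
```

```bash
python3 -c "
from h import *
st('red')"
```

```text
t 3.7 pos [0.4419 0.0894 0.0857] psi 3.65 tilt 1.55 F [ 0.9 -1.1 -0.6] T [-0.1   0.18  0.1 ] op 0.154 q6 -0.11
to go [-0.0006637   0.00063192]
```

Emit:
{"fn": "drive_tool", "kwargs": {
  "deltas": [
    [[-0.0005,0.0005,0],-0.1],
    [[0,0,0],-0.1],
    [[0,0,0],-0.1],
    [[0,0,0],-0.1],
    [[0,0,0],-0.1]
  ]
}}

```text
time_s: 4.2
eef_pos: [0.4422, 0.0892, 0.0857]
eef_rot: [0.014, 0.849, 0.529, -0.003]
wrist_force: [-0.1, -0.9, 0.6]
opening: 0.154
```

```bash
python3 -c "
from h import *
st('red')"
```

```text
t 4.2 pos [0.4422 0.0892 0.0857] psi -26.12 tilt 1.66 F [-0.1 -0.9  0.6] T [0.01 0.26 0.09] op 0.154 q6 0.43
to go [-0.00101661  0.00077907]
```

Emit:
{"fn": "drive_tool", "kwargs": {
  "deltas": [
    [[0,0,0],-0.05],
    [[0,0,0],-0.05],
    [[0,0,0],-0.04]
  ]
}}

```text
time_s: 4.5
eef_pos: [0.4422, 0.0893, 0.0858]
eef_rot: [0.014, 0.884, 0.468, -0.004]
wrist_force: [-0.7, 0.5, 0.7]
opening: 0.149
```

```bash
python3 -c "
from h import *
st('red')"
```

```text
t 4.5 pos [0.4422 0.0893 0.0858] psi -34.21 tilt 1.73 F [-0.7  0.5  0.7] T [0.2  0.29 2.38] op 0.149 q6 0.57
to go [-0.00100455  0.00074726]
```

Emit:
{"fn": "drive_tool", "kwargs": {
  "deltas": [
    [[0,0,0],0],
    [[0,0,0],0],
    [[0,0,0],0],
    [[0,0,0],0]
  ],
  "gripper": 0.6
}}

```text
time_s: 4.9
eef_pos: [0.4428, 0.0896, 0.0859]
eef_rot: [0.014, 0.884, 0.468, -0.004]
wrist_force: [0.6, -0.3, 0.5]
opening: 0.599
```

Emit:
{"fn": "drive_tool", "kwargs": {
  "deltas": [
    [[0,0,0.01],0],
    [[0,0,0.025],0],
    [[0,0,0.03],0],
    [[0,0,0.02],0]
  ]
}}

```text
time_s: 5.3
eef_pos: [0.4399, 0.0897, 0.1724]
eef_rot: [0.012, 0.884, 0.468, -0.006]
wrist_force: [0.3, 0.6, 0.6]
opening: 0.601
```

```bash
python3 -c "
from h import *
st('red');pic('side','pics/s3.png',(130,140,370,340),3);pic('top','pics/t3.png',(100,100,320,320),600/220);st('ropp')"
```

```text
t 5.3 pos [0.4399 0.0897 0.1724] psi -34.19 tilt 1.59 F [0.3 0.6 0.6] T [-0.02 -0.03  0.  ] op 0.601 q6 0.56
to go [0.00131112 0.00034207]
t 5.4 pos [0.4417 0.0896 0.1738] psi -34.19 tilt 1.63 F [0.3 0.3 0.4] T [ 0.08 -0.04  0.01] op 0.601 q6 0.56
to go [0.20410285 0.05650633]
```

View pics/s3.png

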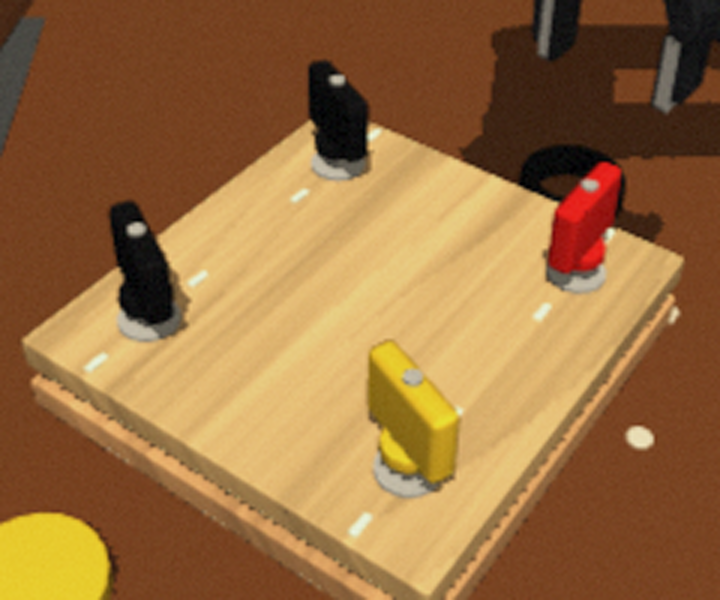

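View pics/t3.png

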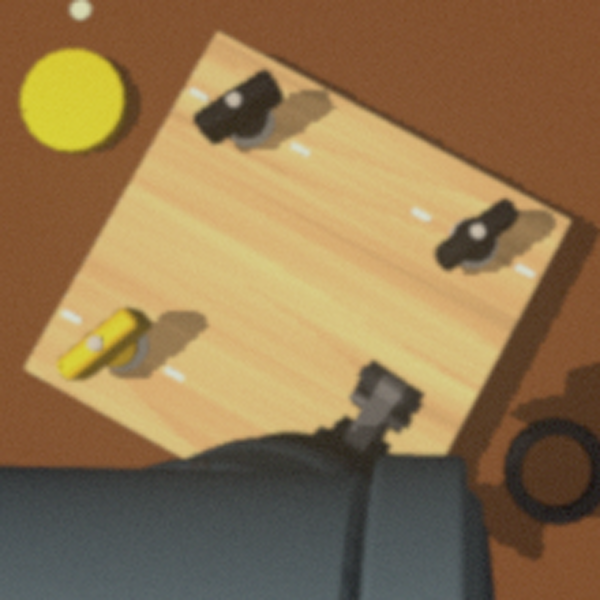

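```bash
cat > pred.py <<'E'
from h import *
import cv2,sys
p=[0.5435,0.118,0.0059,2.6239]
def Wp(x,y,z):
    c,s=np.cos(p[3]),np.sin(p[3]); return np.array([p[0]+c*x-s*y,p[1]+s*x+c*y,p[2]+z])
# overlay outline of bar tops at given ccw deg
def overlay(img,out,cam,off,s,k,degs):
    f=cv2.imread(img); f=cv2.resize(f,None,fx=1,fy=1)
    for d,col in zip(degs,[(0,255,0),(255,255,0),(255,0,255)]):
        t=np.pi/2+np.radians(d); u=np.array([np.cos(t),np.sin(t)]);v=np.array([-u[1],u[0]])
        x0=np.array(K[k])/1000
        for zz in(.108,):
            P=[Wp(*(x0+a*.025*u+b*.007*v),zz) for a,b in((1,1),(1,-1),(-1,-1),(-1,1))]
            q=((proj(cam,np.array(P))-off+.5)*s-.5)
            cv2.polylines(f,[np.round(q*8).astype(np.int32)],True,col,1,cv2.LINE_AA,3)
    return f
E
python3 -c "
from pred import *
f=overlay('pics/s3.png','',SIDE,np.array([130,140]),3,'red',[0,8])
cv2.imwrite('pics/o3.png',cv2.resize(f[100:320,480:700],(660,660)) if 0 else cv2.resize(f[130:310,500:680],(600,600),interpolation=cv2.INTER_CUBIC))"
```

```text
(no output)
```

View pics/o3.png

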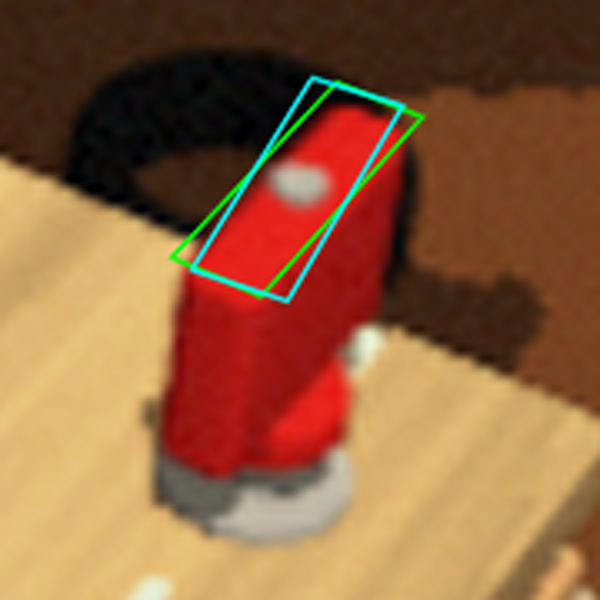

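Emit:
{"fn": "drive_tool", "kwargs": {
  "deltas": [
    [[0.021,0.006,0],0.119],
    [[0.021,0.006,0],0.119],
    [[0.021,0.006,0],0.119],
    [[0.021,0.006,0],0.119],
    [[0.021,0.006,0],0.119],
    [[0.021,0.006,0],0.119],
    [[0.021,0.006,0],0.119],
    [[0.021,0.006,0],0.119],
    [[0.01,0.003,0],0.119],
    [[0,0,0],0.119]
  ]
}}

```text
time_s: 6.4
eef_pos: [0.6232, 0.1428, 0.1686]
eef_rot: [0.011, 0.449, 0.894, 0.002]
wrist_force: [-0.5, -0.7, -0.8]
opening: 0.599
```

```bash
python3 -c "
from h import *
st('ropp');"
```

```text
t 6.4 pos [0.6232 0.1428 0.1686] psi 36.67 tilt 1.33 F [-0.5 -0.7 -0.8] T [ 0.01 -0.01  0.03] op 0.599 q6 -0.59
to go [0.02264036 0.00332478]
```

Emit:
{"fn": "drive_tool", "kwargs": {
  "deltas": [
    [[0.012,0.002,0],-0.03],
    [[0.01,0.001,0],-0.018],
    [[0,0,-0.02],0],
    [[0,0,-0.02],0],
    [[0,0,-0.01],0],
    [[0,0,0],0]
  ]
}}

```text
time_s: 7.0
eef_pos: [0.6455, 0.1457, 0.1138]
eef_rot: [0.01, 0.47, 0.883, 0.001]
wrist_force: [0.3, 0.3, -0.4]
opening: 0.601
```

```bash
python3 -c "
from h import *
st('ropp');"
```

```text
t 7.0 pos [0.6455 0.1457 0.1138] psi 33.93 tilt 1.1 F [ 0.3  0.3 -0.4] T [0.05 0.05 0.02] op 0.601 q6 -0.54
to go [0.0002684  0.00035228]
```

Emit:
{"fn": "drive_tool", "kwargs": {
  "deltas": [
    [[0,0,-0.012],0],
    [[0,0,-0.012],0],
    [[0,0,-0.005],0],
    [[0,0,0],0],
    [[0,0,0],0]
  ]
}}

```text
time_s: 7.5
eef_pos: [0.6462, 0.1458, 0.0838]
eef_rot: [0.01, 0.47, 0.883, 0.002]
wrist_force: [-0.3, 0.3, -0.8]
opening: 0.598
```

```bash
python3 -c "
from h import *
st('ropp');pic('side','pics/s4.png',(100,80,300,280),3)"
```

```text
t 7.5 pos [0.6462 0.1458 0.0838] psi 33.92 tilt 1.18 F [-0.3  0.3 -0.8] T [-0.03 -0.01  0.05] op 0.598 q6 -0.54
to go [-0.00041351  0.00032937]
```

View pics/s4.png

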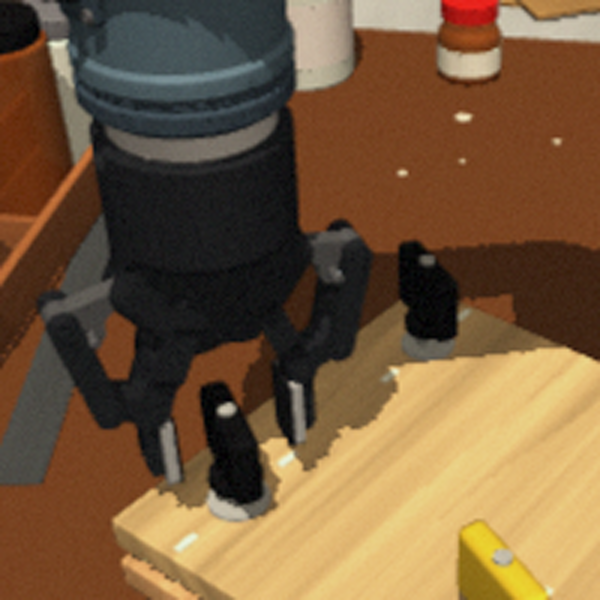

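Emit:
{"fn": "drive_tool", "kwargs": {
  "deltas": [
    [[0,0,0.001],0],
    [[0,0,0],0],
    [[0,0,0],0],
    [[0,0,0],0],
    [[0,0,0],0]
  ],
  "gripper": 0.0
}}

```text
time_s: 8.05
eef_pos: [0.6462, 0.1453, 0.0865]
eef_rot: [0.011, 0.47, 0.883, 0.001]
wrist_force: [0.8, -0.7, -0.1]
opening: 0.153
```

Emit:
{"fn": "drive_tool", "kwargs": {
  "deltas": [
    [[0,0,0],-0.1],
    [[0,0,0],-0.1],
    [[0,0,0],-0.1],
    [[0,0,0],-0.1],
    [[0,0,0],-0.1]
  ]
}}

```text
time_s: 8.55
eef_pos: [0.6464, 0.1452, 0.0865]
eef_rot: [0.011, 0.68, 0.733, -0.002]
wrist_force: [-0.5, -0.8, -0.4]
opening: 0.152
```

```bash
python3 -c "
from h import *
st('ropp');"
```

```text
t 8.55 pos [0.6464 0.1452 0.0865] psi 4.32 tilt 1.26 F [-0.5 -0.8 -0.4] T [-0.09  0.15  0.14] op 0.152 q6 -0.02
to go [-0.00058588  0.00085414]
```

Emit:
{"fn": "drive_tool", "kwargs": {
  "deltas": [
    [[0,0,0],-0.1],
    [[0,0,0],-0.1],
    [[0,0,0],-0.1],
    [[0,0,0],-0.1],
    [[0,0,0],-0.1],
    [[0,0,0],-0.06],
    [[0,0,0],-0.05],
    [[0,0,0],-0.05]
  ]
}}

```text
time_s: 9.35
eef_pos: [0.6463, 0.1449, 0.0866]
eef_rot: [0.011, 0.886, 0.463, -0.006]
wrist_force: [0.8, 0.0, -0.4]
opening: 0.15
```

```bash
python3 -c "
from h import *
st('ropp');"
```

```text
t 9.35 pos [0.6463 0.1449 0.0866] psi -34.79 tilt 1.4 F [ 0.8  0.  -0.4] T [0.04 0.2  2.45] op 0.15 q6 0.67
to go [-0.0004598   0.00122536]
```

Torque jumped to 2.45 N·m: at the stop. Release and lift.

Emit:
{"fn": "drive_tool", "kwargs": {
  "deltas": [
    [[0,0,0],0],
    [[0,0,0],0],
    [[0,0,0],0],
    [[0,0,0],0]
  ],
  "gripper": 0.6
}}

```text
time_s: 9.75
eef_pos: [0.6469, 0.1453, 0.0871]
eef_rot: [0.011, 0.886, 0.464, -0.005]
wrist_force: [-1.0, -0.2, -0.6]
opening: 0.6
```

Emit:
{"fn": "drive_tool", "kwargs": {
  "deltas": [
    [[0,0,0.01],0],
    [[0,0,0.025],0],
    [[0,0,0.03],0],
    [[0,0,0.015],0]
  ]
}}

```text
time_s: 10.15
eef_pos: [0.6447, 0.1448, 0.1681]
eef_rot: [0.009, 0.886, 0.464, -0.008]
wrist_force: [0.2, 0.4, 0.0]
opening: 0.602
```

```bash
python3 -c "
from h import *
pic('side','pics/s5.png',(130,140,370,340),3);st('yel')
from pred import *
f=overlay('pics/s5.png','',SIDE,np.array([130,140]),3,'ropp',[0,8])
cv2.imwrite('pics/o5.png',cv2.resize(f[160:360,50:250],(600,600),interpolation=cv2.INTER_CUBIC))"
```

```text
t 10.2 pos [0.6458 0.1448 0.1703] psi -34.7 tilt 1.37 F [1.9 0.5 1.1] T [-0.03 -0.03 -0.01] op 0.603 q6 0.67
to go [-0.13028097  0.07545182]
```

View pics/o5.png

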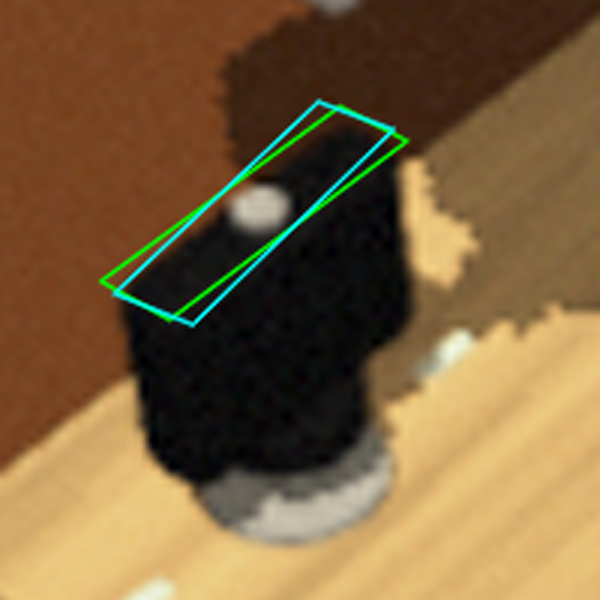

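View pics/s5.png

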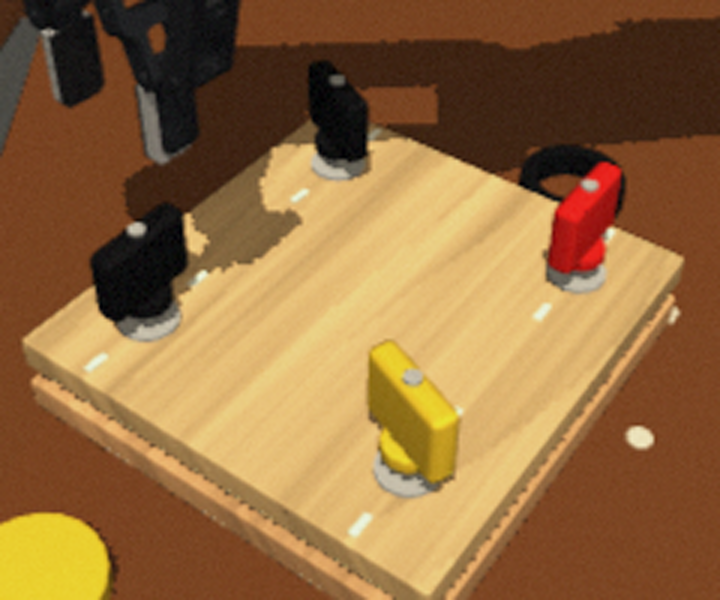

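Emit:
{"fn": "drive_tool", "kwargs": {
  "deltas": [
    [[-0.014,0.008,0],0.118],
    [[-0.014,0.008,0],0.118],
    [[-0.014,0.008,0],0.118],
    [[-0.014,0.008,0],0.118],
    [[-0.014,0.008,0],0.118],
    [[-0.014,0.008,0],0.118],
    [[-0.014,0.008,0],0.118],
    [[-0.014,0.008,0],0.118],
    [[-0.01,0.006,0],0.118],
    [[0,0,0],0.118]
  ]
}}

```text
time_s: 11.2
eef_pos: [0.5176, 0.216, 0.1674]
eef_rot: [0.01, 0.458, 0.889, 0.001]
wrist_force: [0.4, -0.0, 0.6]
opening: 0.601
```

```bash
python3 -c "
from h import *
st('yel');"
```

```text
t 11.2 pos [0.5176 0.216  0.1674] psi 35.5 tilt 1.18 F [ 0.4 -0.   0.6] T [ 0.02 -0.05  0.  ] op 0.601 q6 -0.43
to go [-0.0021398   0.00432792]
```

Emit:
{"fn": "drive_tool", "kwargs": {
  "deltas": [
    [[-0.002,0.004,0],0],
    [[0,0,-0.02],0],
    [[0,0,-0.02],0],
    [[0,0,-0.01],0],
    [[0,0,0],0]
  ]
}}

```text
time_s: 11.7
eef_pos: [0.515, 0.2209, 0.1154]
eef_rot: [0.01, 0.462, 0.887, 0.001]
wrist_force: [-0.6, -0.4, -1.2]
opening: 0.601
```

```bash
python3 -c "
from h import *
st('yel');"
```

```text
t 11.7 pos [0.515  0.2209 0.1154] psi 34.91 tilt 1.21 F [-0.6 -0.4 -1.2] T [-0.01  0.05  0.04] op 0.601 q6 -0.4
to go [ 0.0005365  -0.00060679]
```

Emit:
{"fn": "drive_tool", "kwargs": {
  "deltas": [
    [[0,0,-0.012],0],
    [[0,0,-0.012],0],
    [[0,0,-0.005],0],
    [[0,0,0],0],
    [[0,0,0],0]
  ]
}}

```text
time_s: 12.2
eef_pos: [0.516, 0.221, 0.0851]
eef_rot: [0.011, 0.464, 0.886, 0.002]
wrist_force: [0.5, -0.4, 0.6]
opening: 0.599
```

```bash
python3 -c "
from h import *
st('yel');pic('side','pics/s6.png',(170,140,370,340),3)"
```

```text
t 12.2 pos [0.516  0.221  0.0851] psi 34.74 tilt 1.29 F [ 0.5 -0.4  0.6] T [ 0.04  0.   -0.  ] op 0.599 q6 -0.4
to go [-0.00050215 -0.00072851]
```

View pics/s6.png

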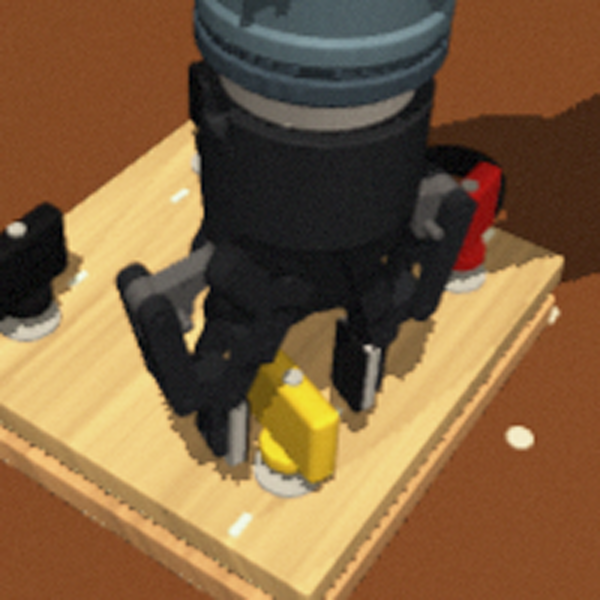

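The pads straddle the yellow bar (left pad at 235,440, right at 370,385). I'll close and turn it.

Emit:
{"fn": "drive_tool", "kwargs": {
  "deltas": [
    [[-0.0005,-0.0005,0],0],
    [[0,0,0],0],
    [[0,0,0],0],
    [[0,0,0],0],
    [[0,0,0],0]
  ],
  "gripper": 0.0
}}

```text
time_s: 12.75
eef_pos: [0.515, 0.2203, 0.0864]
eef_rot: [0.011, 0.464, 0.886, 0.001]
wrist_force: [0.1, 0.7, -1.9]
opening: 0.152
```

Emit:
{"fn": "drive_tool", "kwargs": {
  "deltas": [
    [[0,0,0],-0.1],
    [[0,0,0],-0.1],
    [[0,0,0],-0.1],
    [[0,0,0],-0.1],
    [[0,0,0],-0.1]
  ]
}}

```text
time_s: 13.25
eef_pos: [0.5157, 0.2205, 0.0864]
eef_rot: [0.012, 0.675, 0.738, -0.001]
wrist_force: [0.7, 0.1, -1.2]
opening: 0.152
```

```bash
python3 -c "
from h import *
st('yel');"
```

```text
t 13.25 pos [0.5157 0.2205 0.0864] psi 5.14 tilt 1.32 F [ 0.7  0.1 -1.2] T [-0.06  0.24  0.12] op 0.152 q6 0.13
to go [-0.00018504 -0.00020634]
```

Emit:
{"fn": "drive_tool", "kwargs": {
  "deltas": [
    [[0,0,0],-0.1],
    [[0,0,0],-0.1],
    [[0,0,0],-0.1],
    [[0,0,0],-0.1],
    [[0,0,0],-0.1],
    [[0,0,0],-0.07],
    [[0,0,0],-0.05],
    [[0,0,0],-0.05]
  ]
}}

```text
time_s: 14.05
eef_pos: [0.5165, 0.2202, 0.0865]
eef_rot: [0.011, 0.886, 0.464, -0.005]
wrist_force: [0.1, 0.6, 0.8]
opening: 0.147
```

```bash
python3 -c "
from h import *
st('yel');"
```

```text
t 14.05 pos [0.5165 0.2202 0.0865] psi -34.66 tilt 1.42 F [0.1 0.6 0.8] T [0.16 0.39 2.17] op 0.147 q6 0.82
to go [-1.03005546e-03  9.21176447e-05]
```

Emit:
{"fn": "drive_tool", "kwargs": {
  "deltas": [
    [[0,0,0],0],
    [[0,0,0],0],
    [[0,0,0],0],
    [[0,0,0],0]
  ],
  "gripper": 0.6
}}

```text
time_s: 14.45
eef_pos: [0.5174, 0.2206, 0.087]
eef_rot: [0.012, 0.885, 0.465, -0.004]
wrist_force: [-1.2, -0.1, 0.3]
opening: 0.606
```

Emit:
{"fn": "drive_tool", "kwargs": {
  "deltas": [
    [[0,0,0.01],0],
    [[0,0,0.025],0],
    [[0,0,0.03],0],
    [[0,0,0.015],0]
  ]
}}

```text
time_s: 14.85
eef_pos: [0.5152, 0.22, 0.1687]
eef_rot: [0.011, 0.885, 0.465, -0.006]
wrist_force: [0.8, 0.2, 0.7]
opening: 0.598
```

```bash
python3 -c "
from h import *
pic('side','pics/s7.png',(130,140,370,340),3);st('yopp')
from pred import *
f=overlay('pics/s7.png','',SIDE,np.array([130,140]),3,'yel',[0,8])
cv2.imwrite('pics/o7.png',cv2.resize(f[310:510,310:510],(600,600),interpolation=cv2.INTER_CUBIC))"
```

```text
t 14.9 pos [0.5164 0.2203 0.1709] psi -34.55 tilt 1.38 F [ 1.9 -0.   1.8] T [ 0.   -0.09  0.02] op 0.598 q6 0.82
to go [ 0.05518907 -0.20452386]
```

View pics/o7.png

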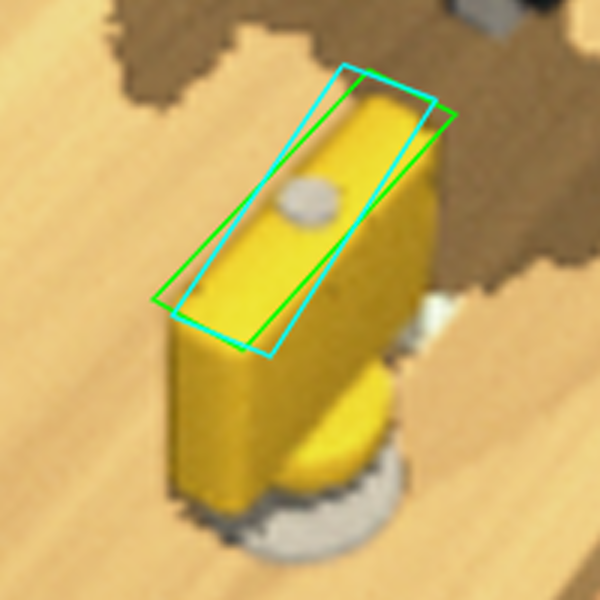

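Emit:
{"fn": "drive_tool", "kwargs": {
  "deltas": [
    [[0.006,-0.022,0],0.12],
    [[0.006,-0.022,0],0.12],
    [[0.006,-0.022,0],0.12],
    [[0.006,-0.022,0],0.12],
    [[0.006,-0.022,0],0.12],
    [[0.006,-0.022,0],0.12],
    [[0.006,-0.022,0],0.12],
    [[0.006,-0.022,0],0.12],
    [[0.004,-0.016,0],0.12],
    [[0,0,0],0.12]
  ]
}}

```text
time_s: 15.9
eef_pos: [0.5705, 0.0217, 0.1743]
eef_rot: [0.012, 0.445, 0.895, 0.006]
wrist_force: [0.6, 0.8, -0.4]
opening: 0.6
```

```bash
python3 -c "
from h import *
st('yopp');"
```

```text
t 15.9 pos [0.5705 0.0217 0.1743] psi 37.13 tilt 1.5 F [ 0.6  0.8 -0.4] T [ 0.05 -0.02  0.02] op 0.6 q6 -0.82
to go [ 0.00113436 -0.00586912]
```

Emit:
{"fn": "drive_tool", "kwargs": {
  "deltas": [
    [[0.001,-0.005,0],0],
    [[0,0,-0.02],0],
    [[0,0,-0.02],0],
    [[0,0,-0.015],0],
    [[0,0,0],0]
  ]
}}

```text
time_s: 16.4
eef_pos: [0.5721, 0.015, 0.1186]
eef_rot: [0.013, 0.451, 0.892, 0.006]
wrist_force: [-0.5, -0.1, -0.4]
opening: 0.598
```

```bash
python3 -c "
from h import *
st('yopp');"
```

```text
t 16.4 pos [0.5721 0.015  0.1186] psi 36.41 tilt 1.66 F [-0.5 -0.1 -0.4] T [0.03 0.   0.06] op 0.598 q6 -0.82
to go [-0.00054607  0.00081147]
```

Emit:
{"fn": "drive_tool", "kwargs": {
  "deltas": [
    [[-0.001,0.001,-0.012],0],
    [[0,0,-0.014],0],
    [[0,0,-0.006],0],
    [[0,0,0],0],
    [[0,0,0],0]
  ]
}}

```text
time_s: 16.9
eef_pos: [0.5719, 0.0163, 0.0856]
eef_rot: [0.014, 0.452, 0.892, 0.006]
wrist_force: [-0.1, 0.1, 0.1]
opening: 0.597
```

```bash
python3 -c "
from h import *
st('yopp');pic('side','pics/s8.png',(150,60,350,260),3)"
```

```text
t 16.9 pos [0.5719 0.0163 0.0856] psi 36.21 tilt 1.76 F [-0.1  0.1  0.1] T [-0.01 -0.01  0.  ] op 0.597 q6 -0.82
to go [-0.00028623 -0.00045379]
```

View pics/s8.png

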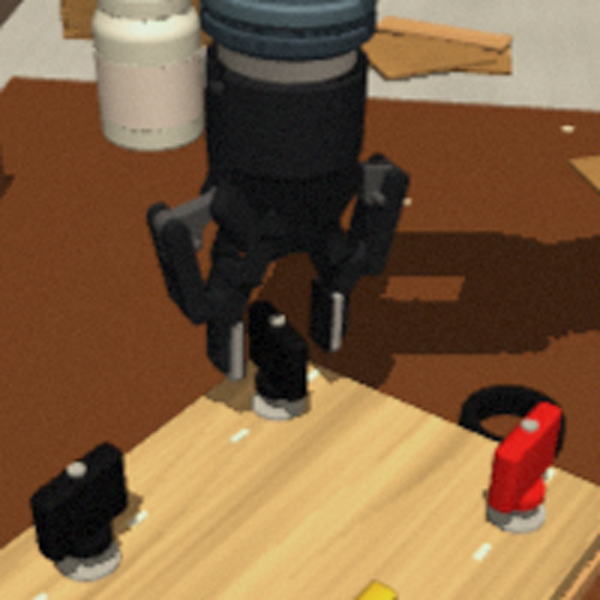

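The last knob sits between the pads (235,360 and 335,330), so I'll close and turn it.

Emit:
{"fn": "drive_tool", "kwargs": {
  "deltas": [
    [[-0.0003,-0.0004,0],0],
    [[0,0,0],0],
    [[0,0,0],0],
    [[0,0,0],0],
    [[0,0,0],0]
  ],
  "gripper": 0.0
}}

```text
time_s: 17.45
eef_pos: [0.5719, 0.0153, 0.087]
eef_rot: [0.015, 0.452, 0.892, 0.006]
wrist_force: [0.8, 0.3, -0.6]
opening: 0.151
```

Emit:
{"fn": "drive_tool", "kwargs": {
  "deltas": [
    [[0,0,0],-0.1],
    [[0,0,0],-0.1],
    [[0,0,0],-0.1],
    [[0,0,0],-0.1],
    [[0,0,0],-0.1]
  ]
}}

```text
time_s: 17.95
eef_pos: [0.5723, 0.0153, 0.087]
eef_rot: [0.016, 0.665, 0.747, 0.002]
wrist_force: [1.1, -0.8, -1.4]
opening: 0.149
```

```bash
python3 -c "
from h import *
st('yopp');"
```

```text
t 17.95 pos [0.5723 0.0153 0.087 ] psi 6.63 tilt 1.87 F [ 1.1 -0.8 -1.4] T [-0.11  0.23  0.1 ] op 0.149 q6 -0.28
to go [-0.00068413  0.00051892]
```

Emit:
{"fn": "drive_tool", "kwargs": {
  "deltas": [
    [[0,0,0],-0.1],
    [[0,0,0],-0.1],
    [[0,0,0],-0.1],
    [[0,0,0],-0.1],
    [[0,0,0],-0.1],
    [[0,0,0],-0.09],
    [[0,0,0],-0.05],
    [[0,0,0],-0.05]
  ]
}}

```text
time_s: 18.75
eef_pos: [0.5724, 0.0147, 0.0871]
eef_rot: [0.017, 0.884, 0.467, -0.005]
wrist_force: [-1.7, -0.8, 0.1]
opening: 0.152
```

```bash
python3 -c "
from h import *
st('yopp');"
```

```text
t 18.75 pos [0.5724 0.0147 0.0871] psi -34.28 tilt 2.0 F [-1.7 -0.8  0.1] T [0.03 0.4  1.95] op 0.152 q6 0.45
to go [-0.00080431  0.00108772]
```

Emit:
{"fn": "drive_tool", "kwargs": {
  "deltas": [
    [[0,0,0],-0.02],
    [[0,0,0],0]
  ]
}}

```text
time_s: 18.95
eef_pos: [0.5724, 0.0147, 0.0871]
eef_rot: [0.017, 0.887, 0.461, -0.006]
wrist_force: [0.0, -1.3, 0.2]
opening: 0.148
```

Emit:
{"fn": "drive_tool", "kwargs": {
  "deltas": [
    [[0,0,0],0],
    [[0,0,0],0],
    [[0,0,0],0],
    [[0,0,0],0]
  ],
  "gripper": 0.6
}}

```text
time_s: 19.35
eef_pos: [0.5731, 0.0151, 0.0876]
eef_rot: [0.017, 0.888, 0.459, -0.004]
wrist_force: [-0.2, 0.2, 0.0]
opening: 0.604
```

Emit:
{"fn": "drive_tool", "kwargs": {
  "deltas": [
    [[0,0,0.01],0],
    [[0,0,0.025],0],
    [[0,0,0.03],0],
    [[0,0,0.03],0],
    [[0,-0.03,0.02],0],
    [[0,-0.04,0],0],
    [[0,-0.04,0],0],
    [[-0.02,-0.04,0],0],
    [[-0.03,-0.04,0],0]
  ]
}}

```text
time_s: 20.25
eef_pos: [0.5247, -0.1764, 0.2158]
eef_rot: [0.02, 0.887, 0.462, -0.001]
wrist_force: [1.0, -1.4, -0.0]
opening: 0.598
```

Emit:
{"fn": "drive_tool", "kwargs": {
  "deltas": [
    [[-0.03,-0.04,0],0],
    [[-0.03,-0.04,0],0],
    [[-0.02,-0.03,0],0],
    [[0,0,0],0],
    [[0,0,0],0]
  ]
}}

```text
time_s: 20.75
eef_pos: [0.4404, -0.2934, 0.2211]
eef_rot: [0.023, 0.889, 0.458, 0.0]
wrist_force: [0.3, 0.5, 0.4]
opening: 0.6
```

```bash
python3 -c "
from h import *
pic('side','pics/s9.png',(130,140,370,340),3);pic('top','pics/t9.png',(100,100,320,320),600/220);st('yopp')
from pred import *
for img,cam,off,s in(('s9',SIDE,[130,140],3),('t9',TOP,[100,100],600/220)):
  f=None
  for k in K:
    f=overlay('pics/%s.png'%img if f is None else 'pics/_o.png','',cam,np.array(off),s,k,[0]); cv2.imwrite('pics/_o.png',f)
  cv2.imwrite('pics/o%s.png'%img,f)
"
```

```text
t 20.85 pos [ 0.4412 -0.2926  0.2209] psi -35.35 tilt 2.69 F [-0.1  0.1  0.7] T [ 0.07 -0.01 -0.04] op 0.6 q6 -0.18
to go [0.13041865 0.3084332 ]
```

View pics/os9.png

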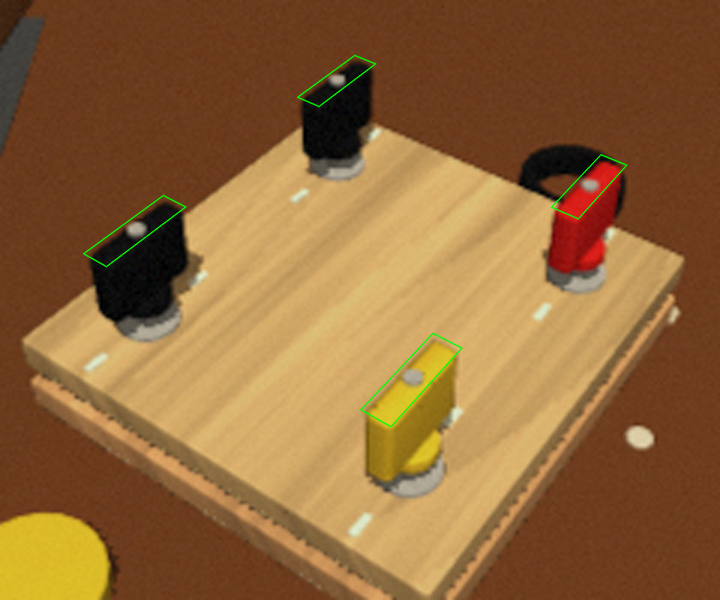

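View pics/ot9.png

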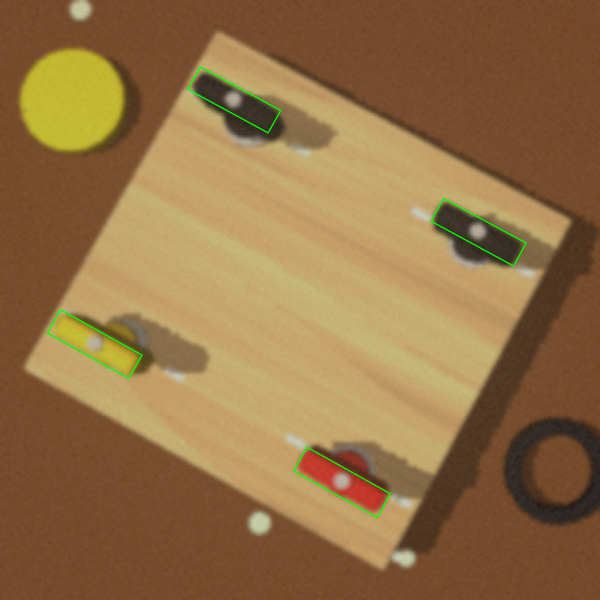

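```bash
python3 - <<'E'
from h import *
from pred import p
import cv2
f=cv2.imread('pics/t9.png').astype(int)
b,g,r=f[...,0],f[...,1],f[...,2]
V=f.max(2)
C=dict(red=(341,481),yel=(95,343),ropp=(233,100),yopp=(477,231))
for k,m in dict(red=(r>150)&(g<80),yel=(r>150)&(g>130)&(b<75),ropp=V<50,yopp=V<50).items():
    yy,xx=np.nonzero(m); x0,y0=C[k]; s=np.hypot(xx-x0,yy-y0)<60
    pts=np.array([ray(TOP,tc(x,y),p[2]+.108)[:2] for x,y in zip(xx[s],yy[s])])
    w,v=np.linalg.eigh(np.cov(pts.T)); a=np.degrees(np.arctan2(v[1,1],v[0,1])-p[3]-np.pi/2); (c,sz,an)=cv2.minAreaRect(np.c_[xx[s],yy[s]].astype(np.float32))
    print(k,s.sum(),((a+90)%180-90).round(1),sz)
E
```

```text
red 1586 -0.3 (90.42498779296875, 23.46734619140625)
yel 1601 -0.7 (89.90499114990234, 24.32977294921875)
ropp 25 -15.9 (79.44566345214844, 16.690034866333008)
yopp 7 35.8 (1.9829086065292358, 38.45798873901367)
```

```bash
python3 -c "
from bench import hand_in
print(hand_in())"
```

```text
the job is handed in; nothing more can be done
None
```

I turned all four knobs clockwise to their stops in the order asked: red, the black one opposite it, yellow, then the black one opposite that. At each stop the wrist torque jumped from about 0.1 to 2.0–2.5 N·m. The gripper then let go and moved well clear of the press, and I handed the job in at about 21 s, with the wrist force staying around 2 N at every reading.

- **Final pictures:** with the arm out of the way, all four bars lined up with their predicted stop outlines and tick marks in both cameras.
- **Measured angles:** red was 0.3° and yellow 0.7° from the stop direction, which is within measuring error.
- **Failed check:** the automatic angle reading on the two black knobs gave nothing usable, because too few pixels were picked up. For those I relied on the outlines in the pictures and the torque rise.
- **Tool tilt:** the tool had drifted to about 2.7° of tilt by the end, with no visible effect on the result.

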